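Set and lock the closing stop of a bench tube press

TASK

The small lever press is latched shut on its setting piece, and its closing stop now has to be set. Loosen the jam nut on the stop screw by its ball lever, wind the stop screw down (clockwise) by its tommy bar until its foot sits on the stop post below, and then, with the screw left there, swing the lever back to tighten the jam nut fully. Leave the other things on the bench where they are.

Things in the scene. Friction and masses are not known exactly. Their poses are not given: they have to be found in the camera images.
- press: Low lever press fixed to the table: grey base 110 x 280 x 14 mm, steel arm along its y axis (top 100 mm up), pivot cheeks 135 to 191 mm along +y (top 112 mm up), hand grip to -y. Origin on the table, on the axis of the stop screw; z up. Round boss there, 50 mm across, top 106 mm up: the jam nut sits on it and the screw passes through both. Latched shut; does not move.
- jam_nut (a joint): Turn of the jam nut: dark hexagon on the boss, 38 mm across, 21 mm tall, with one slanting rod 11 mm thick ending in a black ball 25 mm across (the lever). 0 = fully tight (hard stop); grows anticlockwise from above, limit 2.0. It stays where left; 2 to 3 N on the ball moves it. Near 0 it grips the screw fast; from 0.6 up the screw is free. Count it loosened from 0.8.
- lever_knob (a point): Centre of the black ball at the end of the jam nut's lever, 99 mm out from the screw's axis and 142 mm above the table. The lever rod runs from the nut (12 mm out, 118 mm up) to the ball (140 mm up at 92 mm out).
- stop_screw (a joint): Turn of the stop screw: upright, 16 mm thick, dark round head 27 mm across with a steel tommy bar through it. 0 = foot on the stop post (hard stop); grows as it is backed off anticlockwise from above, so it reads how far it has still to be wound down clockwise (rad). 6 mm a turn. It stays where left; 1 to 2 N on the bar turns it when the nut is loose.
- bar_mid (a point): Middle of the tommy bar, on the screw's axis: 165 mm above the table with the screw fully down, up to 7 mm higher before. The top of the head is 13 mm above it.
- bar_end (a point): Centre of the small ball (18 mm across) at one end of the tommy bar, 55 mm from the axis. The bar is level, 12 mm thick, 110 mm long between the centres of its two like ends, and sweeps above the lever of the jam nut.
- screw_foot (a point): Centre of the underside of the screw's foot (a disc 21 mm across), in the gap under the boss.
- post_top (a point): Centre of the top of the stop post on the press base, 36 mm above the table, straight under the screw's foot.
- setting_piece: Spare steel setting piece 60 x 22 x 10 mm lying loose on the press base, on the side of the robot; leave it. Origin at the centre of its underside.
- union: White tube union with clear stubs, 70 mm long, 25 mm thick, on the table; leave it. Origin at the centre of its underside.
- torch: Standing gas torch on a can 66 mm across, 200 mm tall with its level burner; leave it. Origin at the centre of its underside.
- pump_bottle: White pump bottle 72 mm across, 180 mm tall; leave it. Origin at the centre of its underside.
- marker_cup: White square cup 50 x 50 x 85 mm with four markers, 145 mm tall in all; leave it. Origin at the centre of its underside.
- tube_cutter: Hand tube cutter lying flat, about 160 mm long, 14 mm tall; leave it. Origin near its pivot, on the table.
- phone: Black phone lying flat, 150 x 72 x 8 mm; leave it. Origin at the centre of its underside.

How it is judged:
By the outcome, as a careful person would: the job done as asked, in the order asked, and still so for the second after the job is handed in, with the robot touching nothing.
It also fails if it takes over 72 s, if anything falls off the work surface, if the arm or the gripper's body presses on something with over 40 N, if the wrist force passes 120 N, or if a joint passes its speed limit or range.

ROBOT

A 6-joint arm with a two-finger parallel gripper is mounted at the origin on the work surface. World frame = base frame: x ahead of the robot, y to its left, z up, the work surface at z = 0. Lengths are in mm, angles in rad, forces in N, time in s.
With the tool pointing down it reaches from about 275 to 1000 mm from the base axis. Payload 8.4 kg.
Tool frame: the origin (TCP) lies midway between the tips of the shut fingers; the grasp point (between the pads) lies 19 mm behind it; z points along the fingers, y is the line along which they close (so a half turn about z gives the same grasp; the last joint's range is limited). The gripper opens to 85 mm and grips with 20 to 120 N. Pads are 22 mm wide; open, the fingers measure 114 mm over their backs; the gripper's body (76 mm by 85 mm) begins 54 mm behind the grasp point. The pads swing forward as they close: fully open they stand 13 mm farther back than shut.
Start: joints at [-0.002, 0.353, 1.633, -0, 1.155, -0.002], TCP at [625.002, -0, 231.281] pointing down, gripper open.
Joint ranges: [-2.63, 2.63], [-0.92, 2.1], [0.06, 2.66], [-1.3, 4.44], [0, 2.69], [-3.02, 3.02]. Speed limits (rad/s): [2.22, 2.22, 2.79, 3.14, 3.14, 3.14].

INTERFACE

Orientations are given as [roll, pitch, yaw] about the fixed x, y, z axes, in that order (R = Rz(yaw) Ry(pitch) Rx(roll)).
In Python, from rig import r gives the robot as it stands.
- The arm moves only by the shell command python3 -m inch 'ROWS' [OPENING] [FORCE]. ROWS is JSON, a list that holds one entry, the list of rows, each a list of 6 numbers: the shift along the tool's x, y, z scaled (see below), then the turn, a rotation vector about the tool's x, y, z scaled (see below). In form: [[[tx, ty, tz, wx, wy, wz], ...]]. A call has 1 to 8 rows; each row is the pose to reach, as a shift and turn from the pose commanded when the call began, along the tool's axes at that moment, turning the shorter way round; what a row does not reach only later rows make up. The controller multiplies each number of a shift by 20 cm and each number of a turn by pi rad. A row lasts 1/12 s, in which the tool goes at most 41.7 mm and 7.16 degrees, less where a joint would pass 70% of its speed; a pose out of reach is approached as far as the arm can. A call with a number of a shift or a turn outside -1 to 1 is refused whole. A call with a gripper value outside its range is refused whole. OPENING is the gripper's target within -1 to 1 (fully open at 1, half-way at 0, shut at -1), set as the call begins (- or left out, the last holds). The fingers move at their own pace and stop on an object; FORCE is the grip in N (left out, the last holds). Time passes only in rows, so rows that repeat a pose let the fingers close. It gives the time, the measured TCP pose, the force, the opening and the grip force at its end, in the units of the state.
- r.sense(): the state, without advancing time (a new reading comes with each control period).
- r.grab_frame(name): name is "scene" or "side" or "wrist"; returns the picture (384x512x3 uint8, red, green, blue); there is no depth.
- r.camera_info(name): a dict with "K" (3x3 intrinsics, pixels), "distortion" ([k1, k2, p1, p2, k3] as OpenCV has them; the pictures are not rectified), "rvec" (rotation vector, rad) and "tvec" (3), from world to camera coordinates, as OpenCV has them; the wrist camera has in their place "mount" (4x4, takes a point from camera to tool coordinates, whose origin is the TCP and whose axes are the flange's). Camera axes: x right, y down, z forward; pixel columns grow to the right and rows downward; lengths in mm; the calibration is good to about 2 mm. A picture is of the moment at which its call begins: read the wrist's pose just before it. camera_info takes no time and is no camera call.
- r.sign_off(): hands the job in; it is judged then, once.
The state is a dict: "clock": time; "qpos": joint angles; "qvel": joint speeds; "joint_efforts": joint torques, N m; "eef_pos": TCP position; "tcp_rot": TCP orientation; "contact_force": force on the tool from outside, world axes, zero at the start; "wrist_torque": the same for the moment, N m; "opening": opening from 0.0 (shut) to 1.0 (fully open); "grasp_force": force on a finger pad.
Only numpy, scipy, OpenCV 4.12 (cv2) and the standard library are available. Lean on these libraries where they do the work, as an engineer would, in place of code of your own. Each camera call takes 0.05 s, during which the arm holds its last target. There are 200 camera calls.

## Working session

There is one attempt and no reset: what is moved stays moved. The work goes in short steps, Python scripts to look and compute and a shell command to move; the robot and the scene stay as the last step left them, time stands still between calls to the robot, and variables do not carry over. Pictures are saved under pics/ and viewed, at most 10 in all, crops included, and the job is handed in when it is done.

```bash
mkdir -p pics; ls; python3 - <<'E'
from rig import r
import cv2,numpy as np
a=[r.grab_frame(n) for n in("scene","side")]
for n,i in zip(("scene","side"),a): cv2.imwrite(f"pics/{n}0.png",cv2.resize(i[...,::-1],(800,600)))
for n in("scene","side","wrist"):print(n,r.camera_info(n))
s=r.sense();print(s)
E
```

```text
pics
scene {'K': array([[358.23214284,   0.        , 261.47956296],
       [  0.        , 358.23214284, 196.69275055],
       [  0.        ,   0.        ,   1.        ]]), 'distortion': array([-0.04893801,  0.        ,  0.        ,  0.        ,  0.        ]), 'rvec': array([ 2.16682335,  1.11328586, -0.42349836]), 'tvec': array([-282.84425604, -205.20482769, 1385.12851441])}
side {'K': array([[417.19569186,   0.        , 257.19851581],
       [  0.        , 417.19569186, 193.19843239],
       [  0.        ,   0.        ,   1.        ]]), 'distortion': array([0.00606129, 0.        , 0.        , 0.        , 0.        ]), 'rvec': array([ 2.22600086, -0.8390868 ,  0.33296675]), 'tvec': array([-380.04622138,  305.34100441, 1149.3040016 ])}
wrist {'K': array([[309.27110924,   0.        , 259.37770668],
       [  0.        , 309.27110924, 191.0583966 ],
       [  0.        ,   0.        ,   1.        ]]), 'distortion': array([-0.08122402,  0.        ,  0.        ,  0.        ,  0.        ]), 'mount': array([[ 9.66053517e-04, -9.63880977e-01, -2.66331615e-01,
         6.71794643e+01],
      
[... 271 characters left out ...]
': array([-2.39417299e-03,  3.53545622e-01,  1.63404217e+00, -9.69314613e-07,
        1.15520482e+00, -2.41538714e-03]), 'qvel': array([-7.97841616e-05, -1.64181765e-03, -1.72773610e-03, -6.82406102e-04,
       -8.93535311e-05, -3.29171940e-04]), 'joint_efforts': array([ 4.27485766e-04, -6.06356549e+01, -3.42817569e+01, -7.40920814e-05,
        3.91241178e-03, -4.99377973e-05]), 'eef_pos': array([6.24583499e+02, 4.33659020e-03, 2.30665061e+02]), 'tcp_rot': array([-3.14039270e+00, -2.01202913e-06,  1.57081793e+00]), 'contact_force': array([ 0.17411844, -0.06751759,  0.33191562]), 'wrist_torque': array([-0.01683343,  0.03853265, -0.04369774]), 'grasp_force': 0.0, 'opening': 0.9966867408666925}
```

View pics/scene0.png

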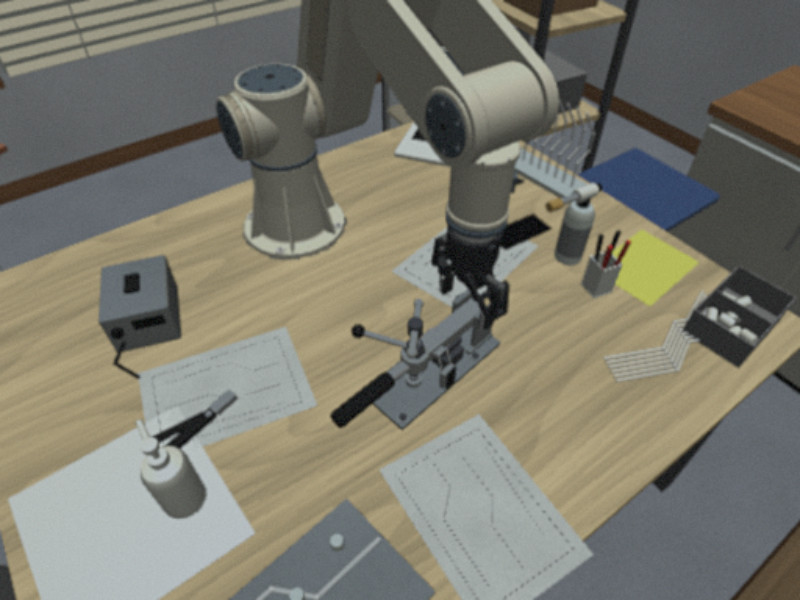

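View pics/side0.png

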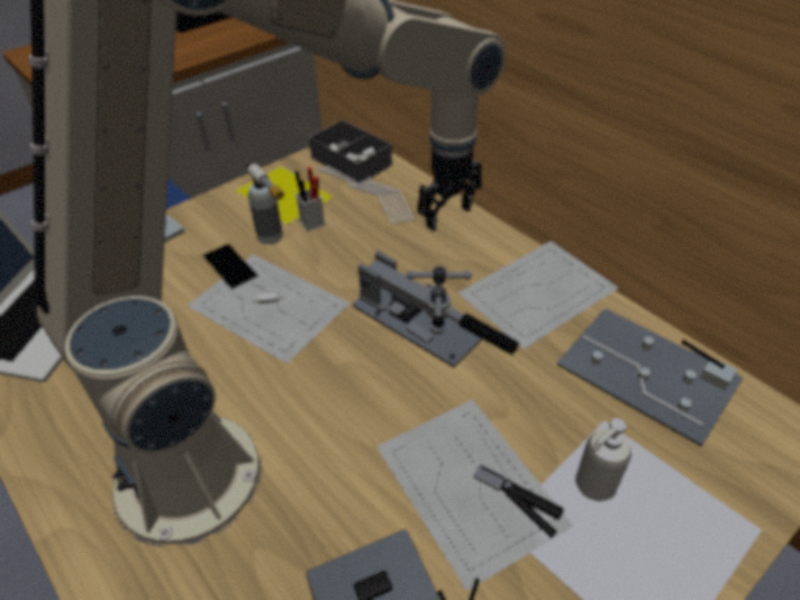

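The scene view shows the press at about (430,360), the black lever ball near (358,330) and a bar end near (418,303). The side view shows the bar level, with ends near (411,275) and (468,275) and the head near (440,273). I'll zoom in on both before measuring.

```bash
cat > h.py <<'E'
from rig import r
import cv2,numpy as np
from scipy.spatial.transform import Rotation as R
def cam(n):
    c=r.camera_info(n)
    if n=="wrist":
        s=r.sense();T=np.eye(4);T[:3,:3]=R.from_euler('xyz',s['tcp_rot']).as_matrix();T[:3,3]=s['eef_pos']
        M=T@c['mount'];return c['K'],c['distortion'],M[:3,:3],M[:3,3]
    Q=cv2.Rodrigues(c['rvec'])[0];return c['K'],c['distortion'],Q.T,-Q.T@c['tvec']
def ray(c,p):
    u=cv2.undistortPoints(np.array([[p]],float),c[0],c[1])[0,0];d=c[2]@np.array([u[0],u[1],1]);return c[3],d/np.linalg.norm(d)
def plane(c,p,z):
    o,d=ray(c,p);return o+d*(z-o[2])/d[2]
def tri(c1,p1,c2,p2):
    A=0;b=0;L=[ray(c1,p1),ray(c2,p2)]
    for o,d in L:
        P=np.eye(3)-np.outer(d,d);A=A+P;b=b+P@o
    x=np.linalg.solve(A,b);return x.round(1),[round(float(np.linalg.norm(np.cross(x-o,d))),1) for o,d in L]
def proj(c,X):
    rv=cv2.Rodrigues(c[2].T)[0];return cv2.projectPoints(np.array([X],float),rv,-c[2].T@c[3],c[0],c[1])[0][0,0]
E
python3 - <<'E'
from h import *
S,D=cam("scene"),cam("side");k=.64
print(tri(S,(418*k,325*k),D,(440*k,270*k)))
a=cv2.imread("pics/scene0.png");b=cv2.imread("pics/side0.png")
A=cv2.resize(a[270:430,320:520],(800,640),interpolation=2)[:600];B=cv2.resize(b[230:380,340:540],(800,600),interpolation=2)
cv2.imwrite("pics/c1.png",A);cv2.imwrite("pics/c2.png",B)
E
```

```text
(array([565.1, -43.7, 177.3]), [1.3, 1.3])
```

View pics/c1.png

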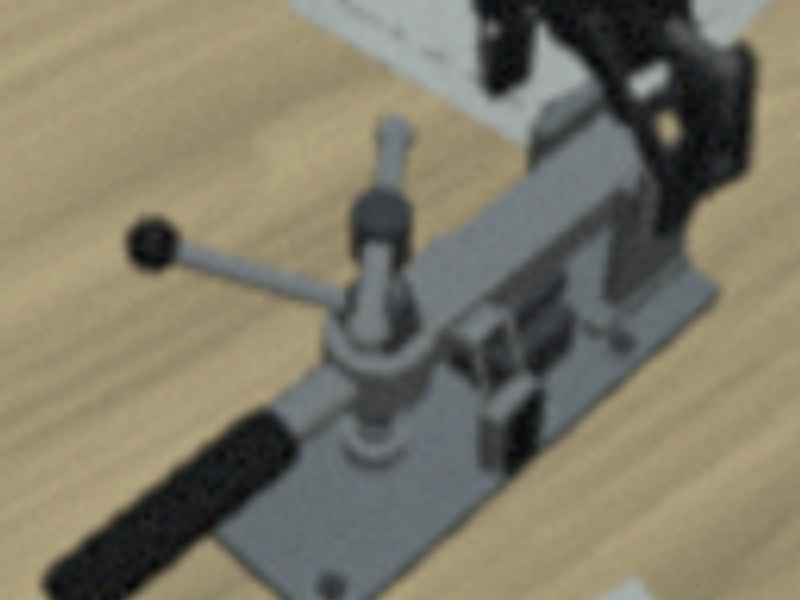

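View pics/c2.png

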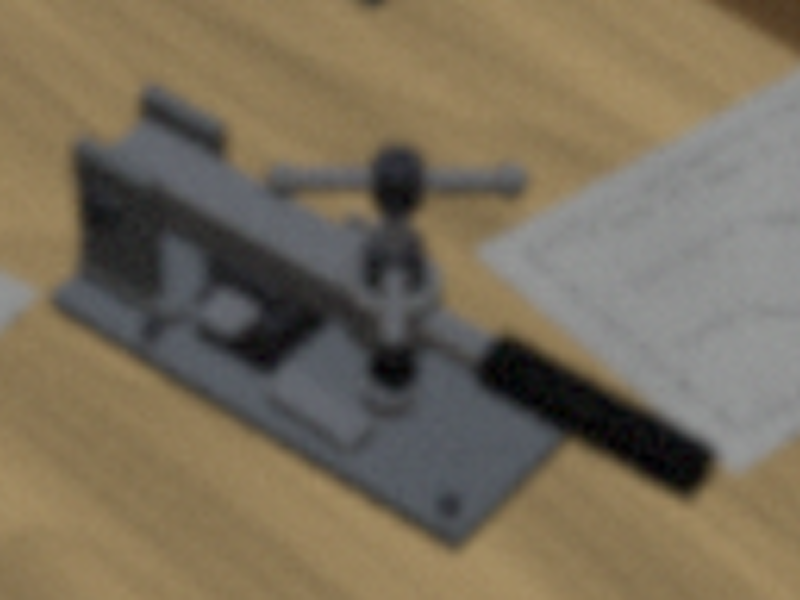

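The crops show the knob at scene (358,331) / side (438,322) and the bar ends at scene (418.5,302.5), (412.5,352.5) and side (411,275.5), (468,275). Next I triangulate these points.

```bash
python3 - <<'E'
from h import *
S,D=cam("scene"),cam("side");k=.64
P=lambda x,y:(x*k,y*k)
print('knob',tri(S,P(358,330.7),D,P(438,322.5)))
for a in((418.5,302.5),(412.5,352.5)):
  for b in((410.7,275.5),(468,275)): print(a,b,tri(S,P(*a),D,P(*b)))
print('nut? pedestal', tri(S,P(415,382),D,P(437,331)))
print(tri(S,P(418.,325),D,P(439.5,274)))
E
```

```text
knob (array([ 491. , -117.3,  140.8]), [2.1, 2.1])
(418.5, 302.5) (410.7, 275.5) (array([518.9,  -9.1, 169. ]), [2.7, 2.7])
(418.5, 302.5) (468, 275) (array([573.2, -77.8, 220.1]), [36.4, 36.4])
(412.5, 352.5) (410.7, 275.5) (array([549. , -16.1, 117.5]), [36.3, 36.3])
(412.5, 352.5) (468, 275) (array([602.1, -82.6, 169.3]), [2.4, 2.4])
nut? pedestal (array([561. , -44.1,   8.3]), [3.1, 3.1])
(array([562.1, -43.2, 171. ]), [3.9, 3.9])
```

```bash
python3 -m inch '[[[-0.585,-0.67,-0.1,0,0,0.248],[-0.585,-0.67,-0.1,0,0,0.248],[-0.585,-0.67,-0.1,0,0,0.248],[-0.585,-0.67,-0.1,0,0,0.248],[-0.585,-0.67,-0.1,0,0,0.248],[-0.585,-0.67,-0.1,0,0,0.248],[-0.585,-0.67,-0.1,0,0,0.248],[-0.585,-0.67,-0.1,0,0,0.248]]]' 1 40; python3 - <<'E'
from h import *
c=cam("wrist");i=r.grab_frame("wrist")
print(r.sense()['eef_pos'],r.sense()['tcp_rot'],r.sense()['qpos'])
for n,X in dict(knob=(491,-117,141),mid=(560.5,-46,169),e1=(519,-9,169),e2=(602,-83,169)).items(): print(n,proj(c,X))
cv2.imwrite("pics/w1.png",cv2.resize(i[...,::-1],(800,600)))
E
```

```text
clock: 0.77
eef_pos: [490.6, -117.3, 251.3]
tcp_rot: [-3.141, 0.0, 0.789]
contact_force: [-0.3, -0.9, -0.7]
opening: 0.999
grasp_force: 0.0
[ 490.74764309 -117.13021961  251.17142727] [-3.14136525e+00  1.17701567e-04  7.92400041e-01] [-2.37277837e-01  1.44154783e-01  1.86395902e+00  1.79329698e-05
  1.13373439e+00  5.41110870e-01]
knob [260.16565146 186.75916547]
mid [259.55271518  56.01329296]
e1 [178.68845492  61.22577638]
e2 [340.7979182   52.38592909]
```

View pics/w1.png

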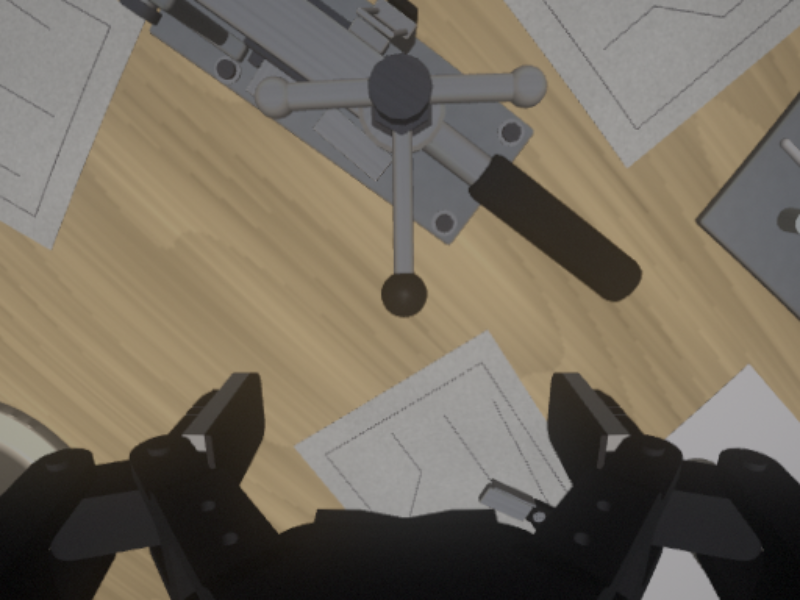

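The wrist view shows the knob at (404,295), the bar ends at (272,97) and (528,86), and the head at (400,88). All are within a few pixels of prediction. Now I refine with this view.

```bash
python3 - <<'E'
from h import *
c=cam("wrist");S,D=cam("scene"),cam("side");k=.64
P=lambda x,y:(x*k,y*k)
kn=(404,295);e1=(273,97);e2=(527,86)
print('knob',plane(c,P(*kn),142),tri(S,P(358,330.7),c,P(*kn)),tri(D,P(438,322.5),c,P(*kn)))
a,b=plane(c,P(*e1),169),plane(c,P(*e2),169);m=(a+b)/2;print(a,b,m,np.linalg.norm(a-b),np.degrees(np.arctan2(*(b-a)[1::-1])))
print(tri(S,P(418.5,302.5),c,P(*e1)),tri(S,P(412.5,352.5),c,P(*e2)))
print('grip',plane(c,P(630,280),95))
v=plane(c,P(*kn),142)-m;print(np.linalg.norm(v[:2]),np.degrees(np.arctan2(v[1],v[0])))
E
```

```text
knob [ 489.17209242 -116.90825943  142.        ] (array([ 490. , -116.2,  142.1]), [1.0, 1.0]) (array([ 489.9, -118.3,  140.3]), [1.6, 1.6])
[516.52594986  -7.14976288 169.        ] [599.1302815  -82.08259768 169.        ] [557.82811568 -44.61618028 169.        ] 111.52759899070723 -42.21210265104254
(array([516.7,  -6.3, 168.3]), [0.7, 0.7]) (array([600. , -81. , 168.6]), [1.4, 1.4])
grip [ 591.21924044 -220.92824864   95.        ]
99.69851673542678 -133.52226133396002
```

```bash
python3 -m inch '[[[-0.003,0,0.2,0,0,0],[-0.003,0,0.4,0,0,0],[-0.003,0,0.63,0,0,0],[-0.003,0,0.63,0,0,0],[-0.003,0,0.63,0,0,0]]]' 1 40 && python3 -m inch '[[[0,0,0,0,0,0],[0,0,0,0,0,0],[0,0,0,0,0,0],[0,0,0,0,0,0],[0,0,0,0,0,0],[0,0,0,0,0,0],[0,0,0,0,0,0],[0,0,0,0,0,0]]]' -1 40
```

```text
clock: 1.23
eef_pos: [488.8, -116.7, 123.4]
tcp_rot: [-3.137, 0.003, 0.793]
contact_force: [-0.3, -0.1, 0.6]
opening: 1.001
grasp_force: 0.0
clock: 1.9
eef_pos: [491.4, -117.7, 126.6]
tcp_rot: [3.14, -0.001, 0.792]
contact_force: [-2.0, 0.4, 8.7]
opening: 0.263
grasp_force: 38.7
```

```bash
python3 -m inch '[[[0.003,0.052,0,0,0,-0.033],[0.011,0.103,0,0,0,-0.067],[0.024,0.154,0,0,0,-0.1],[0.043,0.202,0,0,0,-0.133],[0.067,0.249,0,0,0,-0.167],[0.095,0.292,0,0,0,-0.2],[0.128,0.333,0,0,0,-0.233],[0.165,0.37,0,0,0,-0.267]]]'
```

```text
clock: 2.57
eef_pos: [567.4, -144.1, 126.6]
tcp_rot: [3.14, -0.003, 1.634]
contact_force: [-1.8, 14.5, 10.4]
opening: 0.267
grasp_force: 39.4
```

```bash
python3 -m inch '[[[0.003,0.052,0,0,0,-0.033],[0.011,0.103,0,0,0,-0.067],[0.024,0.154,0,0,0,-0.1],[0.024,0.154,0,0,0,-0.1],[0.024,0.154,0,0,0,-0.1]]]'
```

```text
clock: 2.98
eef_pos: [597.5, -136.7, 126.6]
tcp_rot: [3.14, -0.003, 1.945]
contact_force: [-2.1, 12.7, 10.7]
opening: 0.262
grasp_force: 39.4
```

```bash
python3 -m inch '[[[0,0,0,0,0,0],[0,0,0,0,0,0],[0,0,0,0,0,0],[0,0,0,0,0,0],[0,0,-0.2,0,0,0],[0,0,-0.4,0,0,0],[0,0,-0.6,0,0,0],[0,0,-0.6,0,0,0]]]' 1 && python3 - <<'E'
from h import *
s=r.sense();Q=R.from_euler('xyz',s['tcp_rot'])
for d in[(559,-44.5,250)]:
  print(Q.inv().apply(np.array(d)-s['eef_pos'])/200, s['tcp_rot'][2], s['contact_force'])
print('turn',(s['tcp_rot'][2]-np.radians(137.8))/np.pi)
E
```

```text
clock: 3.65
eef_pos: [600.7, -140.6, 253.6]
tcp_rot: [3.132, 0.007, 1.944]
contact_force: [1.0, 0.4, 0.2]
opening: 1.0
grasp_force: 0.0
[ 0.52360926 -0.01904451  0.01438074] 1.9442279990014144 [1.01807826 0.40789847 0.16110331]
turn -0.14668856247807624
```

```bash
python3 -m inch '[[[0.2,-0.01,0,0,0,-0.035],[0.4,-0.02,0,0,0,-0.07],[0.52,-0.02,0,0,0,-0.11],[0.52,-0.02,0,0,0,-0.147],[0.52,-0.02,0,0,0,-0.147],[0.52,-0.02,0,0,0,-0.147],[0.52,-0.02,0,0,0,-0.147]]]' && python3 - <<'E'
from h import *
c=cam("wrist");i=r.grab_frame("wrist");s=r.sense()
print(s['eef_pos'],s['tcp_rot'],s['qpos'][5])
print(proj(c,(559,-44.5,182))/.64)
cv2.imwrite("pics/w2.png",cv2.resize(i[...,::-1],(800,600)))
E
```

```text
clock: 4.23
eef_pos: [555.5, -44.6, 245.2]
tcp_rot: [-3.142, 0.0, 2.402]
contact_force: [0.1, -0.7, 0.3]
opening: 1.002
grasp_force: 0.0
[555.4654503  -44.67259231 245.14992824] [-3.14150905e+00  1.45191510e-04  2.40237345e+00] -0.9143538496619202
[412.50082053 328.39989986]
```

View pics/w2.png

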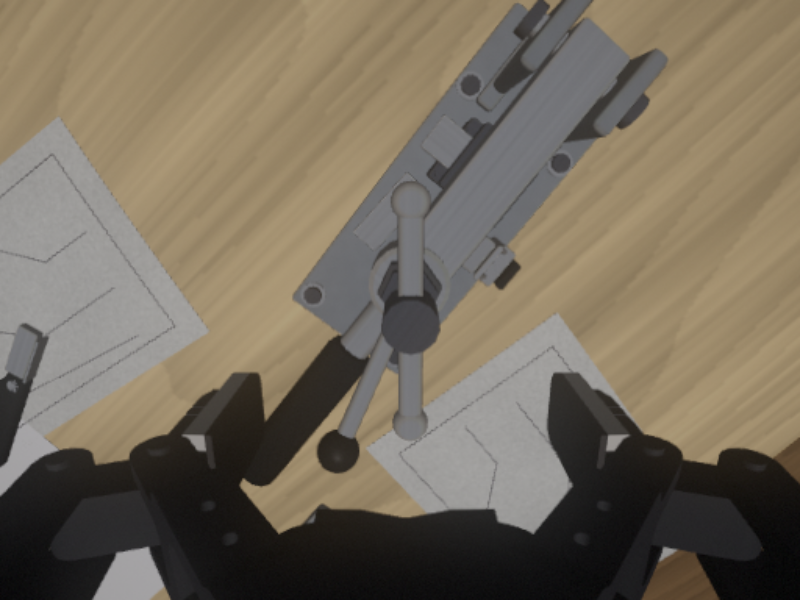

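The wrist view shows the bar lined up with tool x, with ends at (410,200) and (410,424), and the head top at (411,323). The lever has swung to about (338,451).

```bash
python3 - <<'E'
from h import *
c=cam("wrist");s=r.sense();k=.64
Q=R.from_euler('xyz',s['tcp_rot'])
h=plane(c,(411*k,323*k),181.5);a=plane(c,(410*k,200*k),168.5);b=plane(c,(410*k,424*k),168.5)
print(h,a,b,(a+b)/2,np.linalg.norm(a-b))
m=(h+(a+b)/2)/2;m[2]=152
print(m,Q.inv().apply(m-s['eef_pos'])/200)
E
```

```text
[556.73142765 -43.47497593 181.5       ] [516.96925733  -7.91645183 168.5       ] [599.86045133 -82.93610448 168.5       ] [558.41485433 -45.42627815 168.5       ] 111.79847192705782
[557.57314099 -44.45062704 152.        ] [-0.00697254  0.00795897  0.46574999]
```

```bash
python3 -m inch '[[[-0.007,0.008,0.15,0,0,0],[-0.007,0.008,0.3,0,0,0],[-0.007,0.008,0.46,0,0,0],[-0.007,0.008,0.46,0,0,0],[-0.007,0.008,0.46,0,0,0],[-0.007,0.008,0.46,0,0,0]]]' 1 40 && python3 -m inch '[[[0,0,0,0,0,0],[0,0,0,0,0,0],[0,0,0,0,0,0],[0,0,0,0,0,0],[0,0,0,0,0,0],[0,0,0,0,0,0],[0,0,0,0,0,0],[0,0,0,0,0,0]]]' -1 40; python3 -c "
from rig import r
s=r.sense();print(s['wrist_torque'])"
```

```text
clock: 4.78
eef_pos: [558.3, -44.2, 154.6]
tcp_rot: [3.141, 0.001, 2.405]
contact_force: [-0.2, 0.3, 0.6]
opening: 1.002
grasp_force: 0.0
clock: 5.45
eef_pos: [557.7, -43.7, 154.0]
tcp_rot: [3.141, 0.001, 2.406]
contact_force: [-1.1, 0.5, 6.1]
opening: 0.302
grasp_force: 39.0
[ 0.04225657  0.18415777 -0.01914958]
```

```bash
python3 -m inch '[[[0,0,0.0005,0,0,0.033],[0,0,0.001,0,0,0.067],[0,0,0.0015,0,0,0.1],[0,0,0.002,0,0,0.133],[0,0,0.0025,0,0,0.167],[0,0,0.003,0,0,0.2],[0,0,0.0035,0,0,0.233],[0,0,0.004,0,0,0.267]]]'; python3 -c "
from rig import r
s=r.sense();print(s['wrist_torque'])"
```

```text
clock: 6.12
eef_pos: [558.8, -43.2, 153.3]
tcp_rot: [3.138, -0.001, 1.563]
contact_force: [3.7, 2.5, 1.8]
opening: 0.305
grasp_force: 39.1
[ 0.47403589 -0.54301254  0.07402335]
```

```bash
python3 -m inch '[[[0,0,0.0005,0,0,0.033],[0,0,0.001,0,0,0.067],[0,0,0.0015,0,0,0.1],[0,0,0.002,0,0,0.133],[0,0,0.0025,0,0,0.167],[0,0,0.003,0,0,0.2],[0,0,0.0035,0,0,0.233],[0,0,0.004,0,0,0.267]]]'; python3 -c "
from h import *
s=r.sense();print(s['wrist_torque'])
i=r.grab_frame('wrist');cv2.imwrite('pics/w3.png',cv2.resize(i[...,::-1],(800,600)))"
```

```text
clock: 6.78
eef_pos: [559.9, -43.7, 152.6]
tcp_rot: [3.138, -0.004, 0.724]
contact_force: [8.7, 0.8, -2.4]
opening: 0.301
grasp_force: 39.3
[ 0.05197761 -1.20177684  0.12960824]
```

View pics/w3.png

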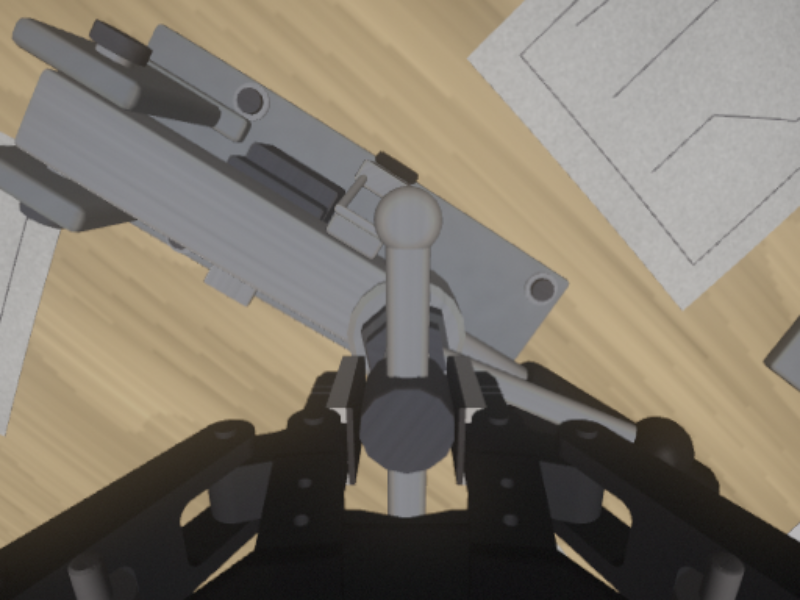

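The wrist view shows the bar still aligned between the fingers, with its end at (407,220) and the head at (407,425). So the screw turns with the gripper, and I keep winding.

```bash
python3 -m inch '[[[0.004,0.003,0.0005,0,0,0.033],[0.004,0.003,0.001,0,0,0.067],[0.004,0.003,0.0015,0,0,0.1],[0.004,0.003,0.002,0,0,0.133],[0.004,0.003,0.0025,0,0,0.167],[0.004,0.003,0.003,0,0,0.2],[0.004,0.003,0.0035,0,0,0.233],[0.004,0.003,0.004,0,0,0.267]]]'; python3 -c "
from rig import r
s=r.sense();print(s['wrist_torque'],s['qpos'][5],s['joint_efforts'][5])"
```

```text
clock: 7.5
eef_pos: [560.6, -44.8, 151.7]
tcp_rot: [3.14, -0.005, -0.114]
contact_force: [4.8, -6.4, -0.5]
opening: 0.301
grasp_force: 39.4
[-1.11956477 -0.82796397  0.16534652] 1.6051327250212597 -2.0885123312473297
```

```bash
python3 -m inch '[[[0,0,0.0005,0,0,0.033],[0,0,0.001,0,0,0.067],[0,0,0.0015,0,0,0.1],[0,0,0.002,0,0,0.133]]]'; python3 -c "
from rig import r
s=r.sense();print(s['wrist_torque'],s['qpos'][5],s['joint_efforts'][5])"
```

```text
clock: 7.83
eef_pos: [560.3, -45.3, 151.3]
tcp_rot: [3.141, -0.005, -0.532]
contact_force: [5.2, -9.3, 1.1]
opening: 0.302
grasp_force: 39.5
[-1.69652989 -0.63244221  0.0626874 ] 2.022999155830637 -1.9639404863119125
```

```bash
python3 -m inch '[[[0.005,0.003,0.0005,0,0,0.033],[0.005,0.003,0.001,0,0,0.067],[0.005,0.003,0.0015,0,0,0.1],[0.005,0.003,0.002,0,0,0.133]]]'; python3 -c "
from rig import r
s=r.sense();print(s['wrist_torque'],s['qpos'][5],s['joint_efforts'][5])"
```

```text
clock: 8.17
eef_pos: [560.0, -46.0, 150.8]
tcp_rot: [-3.141, -0.003, -0.95]
contact_force: [1.7, -7.6, 3.5]
opening: 0.301
grasp_force: 39.8
[-1.25815543 -0.0280769   0.08231859] 2.4390932559288747 -1.972382292151451
```

```bash
python3 -m inch '[[[0,0,0.0005,0,0,0.033],[0,0,0.001,0,0,0.067],[0,0,0.0015,0,0,0.1],[0,0,0.002,0,0,0.133]]]'; python3 -c "
from h import *
s=r.sense();print(s['wrist_torque'],s['qpos'][5],s['joint_efforts'][5])
a=[r.grab_frame(n) for n in('wrist','side','scene')]
for n,i in zip(('w4','s4','c4'),a): cv2.imwrite(f'pics/{n}.png',cv2.resize(i[...,::-1],(800,600)))
b=cv2.imread('pics/s4.png')[230:380,340:540];w=cv2.imread('pics/w4.png')[150:550,200:600]
c=cv2.imread('pics/c4.png')[270:430,320:480]
cv2.imwrite('pics/m4.png',np.vstack([cv2.resize(w,(800,300))*0+np.hstack([cv2.resize(w,(400,300)),cv2.resize(b,(400,300))]),np.hstack([cv2.resize(c,(400,300)),cv2.resize(c,(400,300))])]))"
```

```text
clock: 8.5
eef_pos: [559.4, -46.2, 150.4]
tcp_rot: [-3.141, -0.003, -1.368]
contact_force: [-1.4, -9.2, 6.2]
opening: 0.301
grasp_force: 39.9
[-1.40027325  0.2527503   0.03117745] 2.8569078586055 -1.9755122065544128
```

View pics/m4.png

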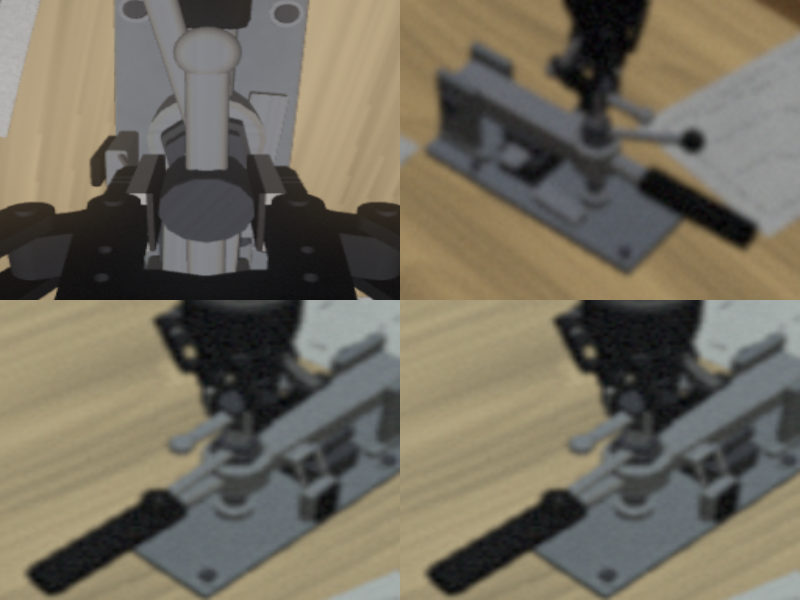

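The montage shows the bar still aligned with the fingers after 3.77 rad, and no stop torque yet. Joint 6 is near its limit, so I release, turn back half a turn and regrip.

```bash
python3 -m inch '[[[0,0,0,0,0,0],[0,0,0,0,0,0],[0,0,0,0,0,0],[0,0,0,0,0,0],[0,0,-0.2,0,0,0],[0,0,-0.35,0,0,0],[0,0,-0.35,0,0,0]]]' 1 && python3 -m inch '[[[0,0,0,0,0,-0.3],[0,0,0,0,0,-0.3],[0,0,0,0,0,-0.3],[0,0,0,0,0,-0.3],[0,0,0,0,0,-0.3],[0,0,0,0,0,-0.3],[0,0,0,0,0,-0.3],[0,0,0,0,0,-0.3]]]' && python3 -m inch '[[[0,0,0,0,0,-0.3],[0,0,0,0,0,-0.3],[0,0,0,0,0,-0.3],[0,0,0,0,0,-0.3],[0,0,0,0,0,-0.3],[0,0,0,0,0,-0.3],[0,0,0,0,0,-0.3],[0,0,0,0,0,-0.3]]]' && python3 -m inch '[[[0,0,0,0,0,-0.3],[0,0,0,0,0,-0.3],[0,0,0,0,0,-0.3],[0,0,0,0,0,-0.3],[0,0,0,0,0,-0.3],[0,0,0,0,0,-0.3],[0,0,0,0,0,-0.3],[0,0,0,0,0,-0.3]]]' && python3 -m inch '[[[0,0,0,0,0,-0.1],[0,0,0,0,0,-0.1],[0,0,0,0,0,-0.1],[0,0,0,0,0,-0.1],[0,0,0,0,0,-0.1]]]' && python3 - <<'E'
from h import *
c=cam("wrist");i=r.grab_frame("wrist");s=r.sense()
Q=R.from_euler('xyz',s['tcp_rot'])
print(s['qpos'][5],Q.inv().apply(np.array((559.5,-45.5,148.5))-s['eef_pos'])/200)
print(proj(c,(559.5,-45.5,178))/.64)
cv2.imwrite("pics/w5.png",cv2.resize(i[...,::-1],(800,600)))
E
```

```text
clock: 9.23
eef_pos: [562.0, -44.7, 225.3]
tcp_rot: [-3.134, -0.002, -1.363]
contact_force: [1.4, 0.1, 1.2]
opening: 0.999
grasp_force: 0.0
clock: 9.9
eef_pos: [558.7, -44.4, 219.2]
tcp_rot: [3.142, 0.001, -0.414]
contact_force: [-0.3, -0.1, 0.8]
opening: 1.002
grasp_force: 0.0
clock: 10.57
eef_pos: [558.7, -44.4, 219.2]
tcp_rot: [-3.141, 0.0, 0.529]
contact_force: [-0.2, -0.6, -0.3]
opening: 0.998
grasp_force: 0.0
clock: 11.23
eef_pos: [558.7, -44.4, 219.2]
tcp_rot: [-3.141, -0.0, 1.471]
contact_force: [-0.3, 0.6, -0.7]
opening: 1.002
grasp_force: 0.0
clock: 11.65
eef_pos: [558.7, -44.5, 219.4]
tcp_rot: [-3.141, -0.0, 1.776]
contact_force: [-0.2, -0.1, -0.1]
opening: 1.001
grasp_force: 0.0
-0.2870971998948831 [-0.00555498  0.00268472  0.35471277]
[409.3844253  341.33905077]
```

View pics/w5.png

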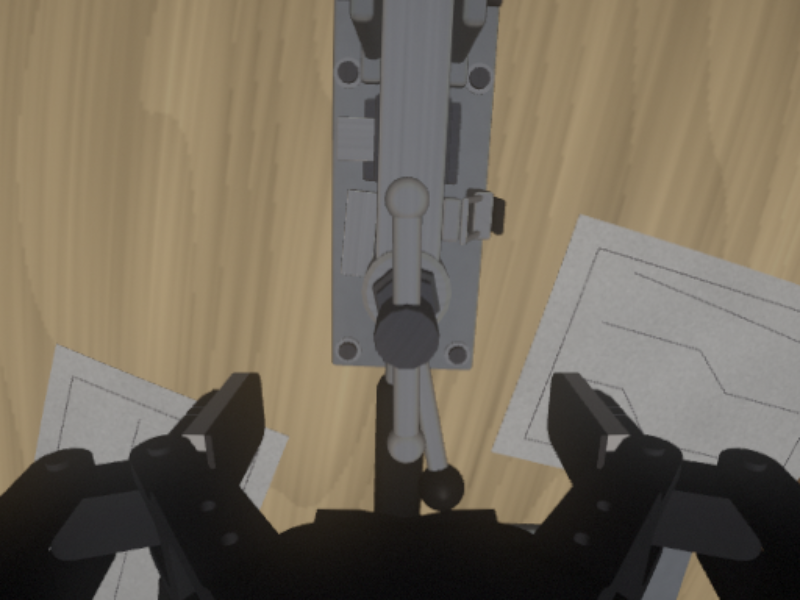

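The wrist view shows the bar aligned with tool x again, with ends at (407,200) and (405,445), and the head at (407,337). I descend and grip.

```bash
python3 -m inch '[[[-0.004,0.001,0.15,0,0,0],[-0.004,0.001,0.3,0,0,0],[-0.004,0.001,0.35,0,0,0],[-0.004,0.001,0.35,0,0,0],[-0.004,0.001,0.35,0,0,0]]]' 1 40 && python3 -m inch '[[[0,0,0,0,0,0],[0,0,0,0,0,0],[0,0,0,0,0,0],[0,0,0,0,0,0],[0,0,0,0,0,0],[0,0,0,0,0,0],[0,0,0,0,0,0],[0,0,0,0,0,0]]]' -1 40 && python3 -m inch '[[[0,0,0.0005,0,0,0.033],[0,0,0.001,0,0,0.067],[0,0,0.0015,0,0,0.1],[0,0,0.002,0,0,0.133]]]'; python3 -c "
from rig import r
s=r.sense();print(s['wrist_torque'],s['qpos'][5],s['joint_efforts'][5])"
```

```text
clock: 12.12
eef_pos: [559.2, -45.4, 149.8]
tcp_rot: [-3.141, -0.0, 1.777]
contact_force: [0.4, 0.3, 0.7]
opening: 0.998
grasp_force: 0.0
clock: 12.78
eef_pos: [559.3, -45.5, 150.5]
tcp_rot: [3.141, 0.0, 1.778]
contact_force: [-2.4, -0.7, 6.2]
opening: 0.305
grasp_force: 38.9
clock: 13.12
eef_pos: [559.1, -45.5, 150.1]
tcp_rot: [3.142, 0.0, 1.355]
contact_force: [-4.1, -0.2, 7.2]
opening: 0.304
grasp_force: 39.0
[-0.07677107  0.49452675  0.14407511] 0.1319749771232899 -1.9826220721006393
```

```bash
python3 -m inch '[[[0,0,0.0005,0,0,0.033],[0,0,0.001,0,0,0.067],[0,0,0.0015,0,0,0.1],[0,0,0.002,0,0,0.133]]]'; python3 -c "
from rig import r
s=r.sense();print(s['wrist_torque'],s['qpos'][5],s['joint_efforts'][5])"
```

```text
clock: 13.45
eef_pos: [558.9, -45.4, 149.7]
tcp_rot: [-3.141, 0.0, 0.937]
contact_force: [-3.1, -0.0, 7.4]
opening: 0.301
grasp_force: 39.1
[-0.01736294  0.57756042  0.03659333] 0.549788034239196 -1.9805800169706345
```

```bash
python3 -m inch '[[[0,0,0.0005,0,0,0.033],[0,0,0.001,0,0,0.067],[0,0,0.0015,0,0,0.1],[0,0,0.002,0,0,0.133]]]'; python3 -c "
from rig import r
s=r.sense();print(s['wrist_torque'],s['qpos'][5],s['joint_efforts'][5])"
```

```text
clock: 13.78
eef_pos: [559.0, -45.2, 149.3]
tcp_rot: [-3.141, -0.0, 0.52]
contact_force: [-3.0, 2.4, 7.6]
opening: 0.301
grasp_force: 39.1
[0.43212089 0.43320423 0.02056805] 0.9671847916308446 -1.7270449921488762
```

```bash
python3 -m inch '[[[0,0,0.0005,0,0,0.033],[0,0,0.001,0,0,0.067],[0,0,0.0015,0,0,0.1],[0,0,0.002,0,0,0.133]]]'; python3 -c "
from rig import r
s=r.sense();print(s['wrist_torque'],s['qpos'][5],s['joint_efforts'][5])"
```

```text
clock: 14.12
eef_pos: [559.4, -45.0, 148.9]
tcp_rot: [-3.141, -0.001, 0.103]
contact_force: [-1.4, 3.0, 5.6]
opening: 0.303
grasp_force: 41.4
[0.34233218 0.1901154  0.4460371 ] 1.3848527893707971 -1.4918116852641106
```

Torque about z has risen to 0.45 Nm, which may be the stop. To tell, I check whether the bar has slipped relative to the fingers by matching the bar-end patch from w3/w4.

```bash
cat > al.py <<'E'
from h import *
i=cv2.resize(r.grab_frame('wrist')[...,::-1],(800,600))
for n in('w3','w4'):
    t=cv2.imread(f'pics/{n}.png')[180:330,365:450]
    for a,im in((n,cv2.imread(f'pics/{n}.png')),('now',i)):
        best=max((cv2.minMaxLoc(cv2.matchTemplate(cv2.warpAffine(im,cv2.getRotationMatrix2D((407,425),g,1),(800,600))[130:380,315:500],t,5))[1::2]+(g,)) for g in range(-40,41,2))
        print(n,a,best)
s=r.sense();print(s['wrist_torque'],s['qpos'][5],s['joint_efforts'][5])
E
python3 al.py
```

```text
w3 w3 (1.0, (50, 50), 0)
w3 now (0.48436659574508667, (58, 97), -36)
w4 w4 (1.0, (50, 50), 0)
w4 now (0.4710109531879425, (28, 46), -18)
[0.37217458 0.32841075 0.46585206] 1.392670670514248 -0.5283105745911598
```

```bash
python3 -m inch '[[[0,0,0,0,0,0.033],[0,0,0,0,0,0.067],[0,0,0,0,0,0.067]]]'; python3 - <<'E'
from h import *
s=r.sense();print(s['wrist_torque'],s['qpos'][5],s['joint_efforts'][5])
cv2.imwrite('pics/w6.png',cv2.resize(r.grab_frame('wrist')[...,::-1],(800,600)))
E
```

```text
clock: 14.42
eef_pos: [559.2, -45.1, 148.8]
tcp_rot: [3.141, -0.0, -0.105]
contact_force: [-1.7, 3.0, 7.3]
opening: 0.307
grasp_force: 96.0
[0.50105154 0.43284588 2.40155897] 1.5937949523929815 4.323521107435226
```

View pics/w6.png

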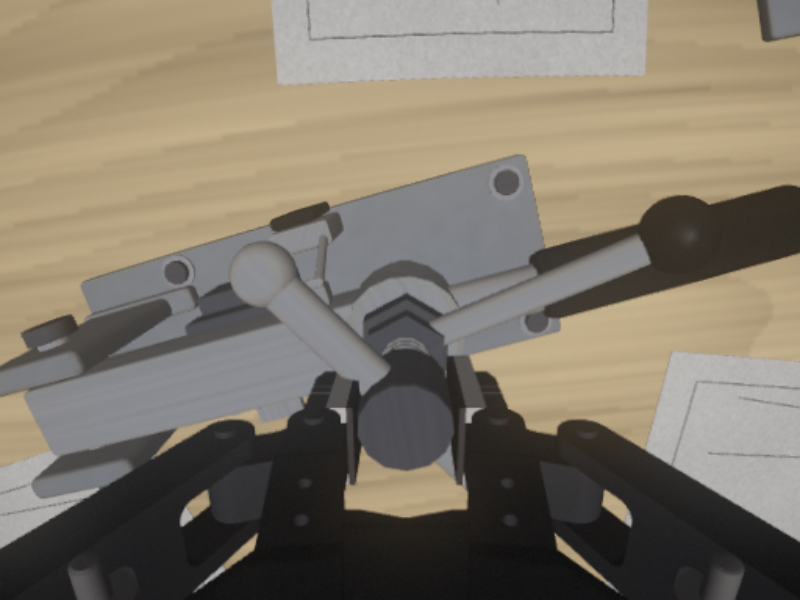

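The wrist view shows the bar turned about 45° anticlockwise relative to the fingers, with its end at (263,273) and the head at (405,420). The screw is on its hard stop: the grip slipped and torque reached 2.4 Nm. I open, lift and go to the lever ball.

```bash
python3 -m inch '[[[0,0,0,0,0,0],[0,0,0,0,0,0],[0,0,0,0,0,0],[0,0,0,0,0,0],[0,0,-0.2,0,0,0],[0,0,-0.4,0,0,0],[0,0,-0.5,0,0,0],[0,0,-0.5,0,0,0]]]' 1 40 && python3 -m inch '[[[0,0,0,0,0,-0.32],[0,0,0,0,0,-0.32],[0,0,0,0,0,-0.32],[0,0,0,0,0,-0.32],[0,0,0,0,0,-0.32],[0,0,0,0,0,-0.32],[0,0,0,0,0,-0.32],[0,0,0,0,0,-0.32]]]' && python3 - <<'E'
from h import *
c=cam("wrist");i=r.grab_frame("wrist");s=r.sense()
Q=R.from_euler('xyz',s['tcp_rot'])
print(s['qpos'][5],s['tcp_rot'],Q.inv().apply(np.array((597.8,-136.8,250))-s['eef_pos'])/200,(s['tcp_rot'][2]-1.97)/np.pi)
cv2.imwrite("pics/w7.png",cv2.resize(i[...,::-1],(800,600)))
# black-ball blob near its predicted place
p=proj(c,(597.8,-136.8,142));print('knob pred',p)
g=i.max(2);m=(g<60).astype(np.uint8)
n,l,st,ce=cv2.connectedComponentsWithStats(m)
for j in range(1,n):
    if st[j,4]>100: print(st[j],ce[j])
E
```

```text
clock: 15.13
eef_pos: [562.1, -45.7, 253.3]
tcp_rot: [-3.141, -0.008, -0.104]
contact_force: [1.7, 0.6, 0.5]
opening: 1.001
grasp_force: 0.0
clock: 15.8
eef_pos: [558.9, -45.5, 247.3]
tcp_rot: [-3.141, 0.0, 0.902]
contact_force: [-0.2, 0.2, -0.9]
opening: 0.999
grasp_force: 0.0
0.5754705973148233 [-3.14085542e+00  3.55243717e-04  9.11433832e-01] [-0.24204607  0.4334189  -0.01360439] -0.33695207637188834
knob pred [359.37838653 241.37341972]
[160  48  28  21 267] [174.3071161   59.22097378]
[196  82  43  41 172] [219.52906977 101.54069767]
[126  97  22   9 114] [136.31578947 102.4122807 ]
[259  97  17  17 104] [266.68269231 104.92307692]
[243 177  33  18 173] [257.09248555 185.00578035]
[    0   217   512   167 41807] [258.72858612 331.77130624]
```

```bash
python3 -m inch '[[[-0.242,0.433,0,0,0,-0.337],[-0.242,0.433,0,0,0,-0.337],[-0.242,0.433,0,0,0,-0.337],[-0.242,0.433,0,0,0,-0.337],[-0.242,0.433,0,0,0,-0.337],[-0.242,0.433,0,0,0,-0.337],[-0.242,0.433,0,0,0,-0.337],[-0.242,0.433,0,0,0,-0.337]]]' && python3 -m inch '[[[0,0,0,0,0,-0.02],[0,0,0,0,0,-0.02]]]' && python3 - <<'E'
from h import *
c=cam("wrist");i=r.grab_frame("wrist");s=r.sense()
Q=R.from_euler('xyz',s['tcp_rot'])
p=proj(c,(597.8,-136.8,142));print('pred',p,s['tcp_rot'])
g=i.max(2);m=cv2.morphologyEx((g<80).astype(np.uint8),cv2.MORPH_OPEN,np.ones((9,9)))
n,l,st,ce=cv2.connectedComponentsWithStats(m)
for j in range(1,n):
    if st[j,4]>200 and st[j,3]<100:
        X=plane(c,ce[j],142);X[2]=125.5;print(st[j],ce[j],X,Q.inv().apply(X-s['eef_pos'])/200)
cv2.imwrite("pics/w8.png",cv2.resize(i[...,::-1],(800,600)))
E
```

```text
clock: 16.52
eef_pos: [596.4, -137.5, 247.3]
tcp_rot: [-3.141, -0.001, 1.894]
contact_force: [0.2, -0.4, 0.0]
opening: 1.0
grasp_force: 0.0
clock: 16.68
eef_pos: [596.4, -137.3, 247.4]
tcp_rot: [-3.141, -0.0, 1.954]
contact_force: [0.1, -0.4, 0.0]
opening: 1.004
grasp_force: 0.0
pred [262.52546586 190.29846839] [-3.14107678e+00 -4.38988554e-04  1.95048329e+00]
[ 240   35   39   49 1680] [259.54345238  59.79285714] [557.30167231 -43.28695269 125.5       ] [ 0.50876227 -0.00718456  0.61028404]
```

```bash
python3 - <<'E'
from h import *
c=cam("wrist");s=r.sense();i=cv2.resize(cv2.imread("pics/w8.png"),(512,384))
Q=R.from_euler('xyz',s['tcp_rot'])
g=cv2.cvtColor(i,cv2.COLOR_BGR2GRAY)[150:235,215:310]
for p in(20,15,12,10):
    h=cv2.HoughCircles(cv2.resize(g,None,fx=4,fy=4,interpolation=2),cv2.HOUGH_GRADIENT,1,100,param1=60,param2=p,minRadius=44,maxRadius=76)
    if h is None: continue
    for x,y,q in h[0][:2]:
        P=(x/4+215,y/4+150);X=plane(c,P,142);X[2]=125.5;print(p,P,q/4,X,Q.inv().apply(X-s['eef_pos'])/200)
E
```

```text
20 (np.float32(260.875), np.float32(189.125)) 15.225 [ 596.23371959 -136.36557997  125.5       ] [0.00436728 0.00112345 0.61005833]
15 (np.float32(262.125), np.float32(189.375)) 14.1 [ 597.27570618 -136.17970648  125.5       ] [0.00329951 0.00630679 0.61005519]
12 (np.float32(262.125), np.float32(189.375)) 14.1 [ 597.27570618 -136.17970648  125.5       ] [0.00329951 0.00630679 0.61005519]
10 (np.float32(262.125), np.float32(189.375)) 14.1 [ 597.27570618 -136.17970648  125.5       ] [0.00329951 0.00630679 0.61005519]
```

```bash
python3 -m inch '[[[0.003,0.004,0.2,0,0,0],[0.003,0.004,0.4,0,0,0],[0.003,0.004,0.605,0,0,0],[0.003,0.004,0.605,0,0,0],[0.003,0.004,0.605,0,0,0]]]' 1 40 && python3 -m inch '[[[0,0,0,0,0,0],[0,0,0,0,0,0],[0,0,0,0,0,0],[0,0,0,0,0,0],[0,0,0,0,0,0],[0,0,0,0,0,0],[0,0,0,0,0,0],[0,0,0,0,0,0]]]' -1 40 && python3 -m inch '[[[0.003,-0.052,0,0,0,0.033],[0.011,-0.103,0,0,0,0.067],[0.024,-0.154,0,0,0,0.1],[0.043,-0.202,0,0,0,0.133],[0.067,-0.249,0,0,0,0.167],[0.095,-0.292,0,0,0,0.2],[0.128,-0.333,0,0,0,0.233],[0.165,-0.37,0,0,0,0.267]]]'
```

```text
clock: 17.15
eef_pos: [595.6, -136.1, 125.5]
tcp_rot: [-3.138, -0.003, 1.952]
contact_force: [0.1, 0.4, 1.1]
opening: 0.995
grasp_force: 0.0
clock: 17.82
eef_pos: [597.8, -136.6, 128.5]
tcp_rot: [3.14, 0.001, 1.954]
contact_force: [-2.2, -0.2, 7.3]
opening: 0.266
grasp_force: 38.8
clock: 18.48
eef_pos: [516.8, -135.0, 128.5]
tcp_rot: [3.138, 0.001, 1.111]
contact_force: [-1.5, -5.1, 8.4]
opening: 0.263
grasp_force: 39.7
```

```bash
python3 -m inch '[[[0.003,-0.052,0,0,0,0.033],[0.011,-0.103,0,0,0,0.067],[0.02,-0.14,0,0,0,0.09],[0.024,-0.154,0,0,0,0.1],[0.024,-0.154,0,0,0,0.1]]]'; python3 -m inch '[[[0,-0.015,0,0,0,0.01],[0.001,-0.03,0,0,0,0.02],[0.001,-0.03,0,0,0,0.02]]]'
```

```text
clock: 18.9
eef_pos: [490.3, -116.7, 128.5]
tcp_rot: [3.139, 0.001, 0.8]
contact_force: [-5.6, -8.0, 11.2]
opening: 0.264
grasp_force: 39.9
clock: 19.15
eef_pos: [488.0, -114.3, 128.6]
tcp_rot: [3.135, 0.001, 0.739]
contact_force: [-0.4, -17.6, 3.9]
opening: 0.262
grasp_force: 39.8
```

```bash
python3 -m inch '[[[0,-0.015,0,0,0,0.01],[0.001,-0.03,0,0,0,0.02],[0.001,-0.03,0,0,0,0.02],[0.001,-0.03,0,0,0,0.02]]]'
```

```text
clock: 19.48
eef_pos: [488.5, -113.2, 129.0]
tcp_rot: [3.125, -0.003, 0.678]
contact_force: [13.9, -38.6, -13.6]
opening: 0.265
grasp_force: 40.2
```

The tangential force rose to about 37 N with no further motion, so the nut is hard on its stop. I release, lift and check.

```bash
python3 -m inch '[[[0,0,0,0,0,0],[0,0,0,0,0,0],[0,0,0,0,0,0],[0,0,0,0,0,0],[0,0,-0.2,0,0,0],[0,0,-0.4,0,0,0],[0,0,-0.6,0,0,0],[0,0,-0.6,0,0,0]]]' 1 40 && python3 -m inch '[[[-0.2,0,0,0,0,0],[-0.2,0,0,0,0,0],[-0.2,0,0,0,0,0]]]' && python3 - <<'E'
from h import *
c=cam("wrist");i=r.grab_frame("wrist");a,b=r.grab_frame("scene"),r.grab_frame("side")
for n,im in(("w9",i),("c9",a),("s9",b)): cv2.imwrite(f"pics/{n}.png",cv2.resize(im[...,::-1],(800,600)))
p=proj(c,(489.5,-117,142));print('pred knob',p)
x,y=map(int,p);x0,y0=max(x-45,0),max(y-45,0);g=cv2.cvtColor(i,cv2.COLOR_RGB2GRAY)[y0:y+45,x0:x+45]
h=cv2.HoughCircles(cv2.resize(g,None,fx=4,fy=4,interpolation=2),cv2.HOUGH_GRADIENT,1,100,param1=60,param2=15,minRadius=40,maxRadius=76)
for q in h[0][:2]:
    X=plane(c,(q[0]/4+x0,q[1]/4+y0),142);print(X,q[2]/4,np.degrees(np.arctan2(X[1]+45,X[0]-559)))
# bar end: expected angle range
for d in range(0,60,10): print(d,proj(c,(559+55*np.cos(np.radians(d)),-45+55*np.sin(np.radians(d)),165)).round(),proj(c,(559-55*np.cos(np.radians(d)),-45-55*np.sin(np.radians(d)),165)).round())
E
```

```text
clock: 20.15
eef_pos: [486.1, -107.2, 254.5]
tcp_rot: [3.133, -0.007, 0.676]
contact_force: [1.3, 0.8, 1.3]
opening: 1.002
grasp_force: 0.0
clock: 20.4
eef_pos: [450.1, -132.0, 247.2]
tcp_rot: [-3.141, 0.0, 0.675]
contact_force: [-0.1, 0.1, -0.2]
opening: 0.999
grasp_force: 0.0
pred knob [276.24710773 140.1056702 ]
[ 487.12906511 -114.70543913  142.        ] 15.275 -135.8763050611119
[ 515.15258746 -111.14855472  142.        ] 13.25 -123.53891496323544
0 [314. -74.] [210.  61.]
10 [301. -83.] [222.  69.]
20 [288. -90.] [235.  75.]
30 [273. -93.] [248.  79.]
40 [259. -94.] [262.  79.]
50 [244. -93.] [276.  78.]
```

The ball is back at its start angle, slightly past it and hard on the stop. A last numeric check: the bar angle at the stop (w6), after release (w7) and now (w9).

```bash
python3 - <<'E'
from h import *
ci=r.camera_info("wrist")
def wc(pos,rot):
    T=np.eye(4);T[:3,:3]=R.from_euler('xyz',rot).as_matrix();T[:3,3]=pos;M=T@ci['mount'];return ci['K'],ci['distortion'],M[:3,:3],M[:3,3]
C={'w6':wc((559.2,-45.1,148.8),(3.141,0,-.105)),'w7':wc((558.9,-45.5,247.3),(-3.1409,0,.911)),'w9':cam("wrist")}
ax=np.array((559,-45,165.))
X=plane(C['w6'],(263*.64,273*.64),165);print('w6',X,np.degrees(np.arctan2(*(X-ax)[1::-1])))
for n in('w7','w9'):
    c=C[n];i=cv2.resize(cv2.imread(f'pics/{n}.png'),(512,384))
    for base in(0,180):
        out=[]
        g0=cv2.cvtColor(i,cv2.COLOR_BGR2GRAY)
        t=np.radians(38+base);p=proj(c,ax+55*np.array((np.cos(t),np.sin(t),0)));x,y=map(int,p)
        if not(20<x<490 and 15<y<370): continue
        x0,y0=max(x-40,0),max(y-40,0);g=g0[y0:y+40,x0:x+40]
        rr=9*309/(c[3][2]-165)
        h=cv2.HoughCircles(cv2.resize(g,None,fx=4,fy=4,interpolation=2),cv2.HOUGH_GRADIENT,1,40,param1=60,param2=12,minRadius=int(rr*3.3),maxRadius=int(rr*4.8))
        if h is None: print(n,base,'none');continue
        for q in h[0][:5]:
            X=plane(c,(q[0]/4+x0,q[1]/4+y0),165);d=X-ax
            print(n,base,X.round(1),'r',np.hypot(*d[:2]).round(1),'ang',np.degrees(np.arctan2(d[1],d[0])).round(1),q[2]/4/rr)
E
```

```text
w6 [601.69982011 -10.64483299 165.        ] 38.819252999455536
w7 0 [602.3 -10.9 165. ] r 55.1 ang 38.2 0.8890413022045792
w7 180 [515.4 -80.  165. ] r 55.9 ang -141.2 0.9172648673456568
w9 180 [515.9 -79.3 165. ] r 55.1 ang -141.5 1.129397122590139
```

The bar angle is the same in all three views (38.8°, 38.5°, 38.5°), and its radius fits a height of 165 mm. The screw is down and the nut is tight, so I hand in.

```bash
python3 -c "
from rig import r
print(r.sign_off())"
```

```text
the job is handed in; nothing more can be done
None
```

I loosened the jam nut by about 1.16 rad, wound the stop screw down about 4.9 rad onto the post, and swung the lever back until the nut was hard on its stop; the job is handed in, and I have no verdict back.

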